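Pump down the vacuum screen holder

ROBOT

A 6-joint arm with a two-finger parallel gripper is mounted at the origin on the work surface. World frame = base frame: x ahead of the robot, y to its left, z up, the work surface at z = 0. Lengths are in mm, angles in rad, forces in N, time in s.
With the tool pointing down it reaches from about 275 to 750 mm from the base axis. Payload 10.2 kg.
Tool frame: the origin (TCP) lies at the very end of the fingers, on their centre line; the grasp point (between the pads) lies 19 mm behind it; z points along the fingers, y is the direction in which the jaws open and shut (so a half turn about z gives the same grasp; the last joint's range is limited). The gripper opens to 85 mm and grips with 20 to 120 N. Pads are 22 mm wide; open, the fingers measure 114 mm over their backs; the gripper's body (76 mm by 85 mm) begins 54 mm behind the grasp point. The pads swing forward as they close: fully open they stand 13 mm farther back than shut.
Start: joints at [-1.425, 0.313, 1.498, -0, 1.331, -0.223], TCP at [189.248, -489.71, 231.294] pointing down, gripper open.
Joint ranges: [-2.94, 2.94], [-0.97, 2.17], [0.19, 2.56], [-1.23, 4.37], [0.02, 3.11], [-2.88, 2.88]. Speed limits (rad/s): [2.39, 2.39, 3.01, 3.14, 3.14, 3.14].

INTERFACE

Orientations are given as a unit quaternion [w, x, y, z].
In Python, from rig import * gives the robot as it stands. The module is installed in compiled form; this text tells all that it offers.
- The arm moves only by the shell command python3 -m crank 'ROWS' [FORCE]. ROWS is a JSON object of lists of equal length, an entry for each row: "dp": the shift along the world's x, y, z in cm, a list of three; "delta_rot": the turn, a rotation vector about the world's x, y, z in degrees, a list of three; "claw": the closure in counts, from 0 (fully open) to 255 (shut). A call has 1 to 10 rows; each row shifts and turns the commanded pose from where the row before left it; what a row does not reach is not made up. A row lasts 1/10 s, in which the tool goes at most 50 mm and 8.59 degrees, less where a joint would pass 70% of its speed; a pose out of reach is approached as far as the arm can. A call is refused whole if a number of a shift passes 5 or a number of a turn 8.59, either way. A call with a gripper value outside its range is refused whole. The fingers move at their own pace and stop on an object; FORCE is the grip in N (left out, the last holds). Time passes only in rows, so rows that do not move let the fingers close. It gives the time, the measured TCP pose, the force and the opening at its end, in the units of the state.
- sense(): the state, without advancing time (a new reading comes with each control period).
- capture(name): name is "side" or "top"; returns (picture, depth): 480x640x3 uint8, red, green, blue; 480x640 float32, mm along the optical axis (not along the pixel's ray), 0 where there is no reading.
- camera_model(name): a dict with "fx", "fy", "cx", "cy" (pixels), "dist_coeffs" ([k1, k2, p1, p2, k3] as OpenCV has them; the pictures are not rectified), "cam_to_world" (4x4, takes a point from camera to world coordinates). Camera axes: x right, y up, looking along -z (the intrinsics and any distortion apply to the point x, -y, -z); pixel columns grow to the right and rows downward; lengths in mm; the calibration is good to about 2 mm. A picture is of the moment at which its call begins. camera_model takes no time and is no camera call.
- finish_job(): hands the job in, once; it reports no verdict.
Trained networks look in the newest picture that a camera, given by its name, has taken for a name from the list of things; names that differ only in an ending like _2 or _b are one class to them, and where a whole thing is asked for, a point or a joint stands for the part that bears it (a point fixed in the world has none). Each returns a list of dicts, best first, with "p" (0 to 1); they miss things now and then, are a little off and sometimes report something else, mostly with a low value. They report only what shows in the picture. A call takes as long as a camera call.
- boxes_of(camera, target): "centre" ([column, row] in pixels, amid what is visible of it).
- masks_of(camera, target): "region" (480x640 bool, what is visible of it) and "centre" ([column, row] in pixels, amid what is visible of it).
- pinpoint(camera, target): "centre" ([column, row] in pixels: a listed point, or the origin of a listed thing).
The state is a dict: "time_s": time; "joints": joint angles; "dq": joint speeds; "tau": joint torques, N m; "eef_pos": TCP position; "ee_rot": TCP orientation; "force": force on the tool from outside, world axes, zero at the start; "wrist_torque": the same for the moment, N m; "grip_width": opening from 0.0 (shut) to 1.0 (fully open).
Only numpy, scipy, OpenCV 4.12 (cv2) and the standard library are available. Lean on these libraries where they do the work, as an engineer would, in place of code of your own. Each camera call takes 0.05 s, during which the arm holds its last target.

TASK

A bare screen lies on the vacuum bed of the holding station, ready for repair. Press the hand pump's blue-rimmed knob all the way down with the fingertips and let it come all the way back up, again and again, until the orange indicator pin pops fully out and its green band shows; then leave the knob up and move clear. Only push on the black top of the knob: do not grip or pull the knob, do not touch the pin, and leave the screen, cleaner bottle, screw tray and screwdriver where they are.

Things in the scene. Friction and masses are not known exactly. Their poses are not given: they have to be found in the camera images.
- station: Vacuum holding station, fixed to the bench: base plate 220 (x) x 310 (y) x 12 mm. Origin at the centre of its underside, z up. On it: vacuum bed (200 x 170 mm, top 30 mm above the bench, centre x 0, y -58 mm), hand pump (upright cylinder 60 mm wide, 112 mm high, axis x -35, y 105 mm), grey indicator block (50 x 50 mm, top 90 mm above the bench, centre x 60, y 105 mm) with the pin in its top.
- plunger_top (a point): Centre of the flat top of the pump knob; moves with the knob, which stands on a steel rod above the pump cylinder. The black rubber top is a disc 45 mm across, 8 mm thick; it stands 165 mm above the bench when up, 135 mm when fully down.
- plunger (a joint): Travel of the pump knob in m: 0 up (at rest within 1.5 mm), 0.030 fully down at a stop; negative: pulled up (stop at -0.006). A spring lifts it at once when let go; pressing takes about 2 N at first, 11 to 13 N at the bottom. Each full stroke down and up raises the pin by about 7 mm, on the way down; strokes under about 22 mm may not raise it.
- knob_rim: The blue plastic rim of the knob right below the black rubber top, 49 mm across and 11 mm thick, its upper edge 8 mm below the top. Origin at the centre of the knob's top. Not to be gripped.
- pin (a joint): How far the orange pin has risen, in m: 0 to about 0.010 at the start, 0.0395 when fully out. It stays where it is between strokes; past about 0.033 it pops by itself to its stop. From the start 4 or 5 full strokes of the knob are needed; more do no harm.
- pin_tip (a point): Centre of the top of the pin's orange head (18 mm across, 4 mm thick, on a 12 mm shaft); 95 mm above the bench at joint value 0, 134 mm when fully out. A green band on the shaft comes out of the block only when the pin is fully out.
- pin_head: The pin itself, head and shaft (see pin_tip); its origin lies on the pin's axis, 94.5 mm below the tip. Not to be touched.
- screen: Bare dark screen, 145 (x) x 162 (y) x 8 mm, lying loose on the vacuum bed. Origin at the centre of its underside.
- cleaner: White plastic bottle with blue cap, 54 mm across, 130 mm high, standing beside the station. Origin at the centre of its underside.
- screw_tray: Open yellow tray, 90 x 75 x 28 mm, beside the station. Origin at the centre of its underside.
- screwdriver: Screwdriver with green handle, 180 mm long, lying between the robot and the station. Its x axis runs along it, towards the tip.

How it is judged:
By the outcome, as a careful person would: the job done as asked, in the order asked, and still so for the second after the job is handed in, with the robot touching nothing.
It also fails if it takes over 42 s, if anything falls off the work surface, if the arm or the gripper's body presses on something with over 40 N, if the wrist force passes 120 N, or if a joint passes its speed limit or range.

## Working session

There is one attempt and no reset: what is moved stays moved. The work goes in short steps, Python scripts to look and compute and a shell command to move; the robot and the scene stay as the last step left them, time stands still between calls to the robot, and variables do not carry over. Pictures are saved under pics/ and viewed, and the job is handed in when it is done.

```bash
mkdir -p pics
cat > h.py <<'E'
from rig import *
import numpy as np, cv2
def shot(cam,name):
    im,d=capture(cam); cv2.imwrite(f'pics/{name}.png',im[:,:,::-1]); return im,d
def ray(cam,px):
    m=camera_model(cam);K=np.array([[m['fx'],0,m['cx']],[0,m['fy'],m['cy']],[0,0,1.]])
    u=cv2.undistortPoints(np.array([[px]],float),K,np.array(m['dist_coeffs'],float))[0,0]
    T=np.array(m['cam_to_world']); return T[:3,3],T[:3,:3]@np.array([u[0],-u[1],-1.])
def at_z(cam,px,z):
    o,r=ray(cam,px); return o+r*(z-o[2])/r[2]
def at_d(cam,px,d):
    o,r=ray(cam,px); return o+r*d
E
python3 - <<'E'
from h import *
s=sense();print({k:np.round(v,3) for k,v in s.items()})
for c in('top','side'):
    im,d=shot(c,c+'0'); print(c,np.round(camera_model(c)['cam_to_world'],2)[:3,3])
    for t in('plunger_top','pin_tip','station','cleaner'):
        for r in pinpoint(c,t)[:2]:
            u,v=np.round(r['centre']).astype(int); dd=np.median(d[v-2:v+3,u-2:u+3])
            print(t,round(r['p'],2),np.round(r['centre'],1),at_d(c,r['centre'],dd).round(1),at_z(c,r['centre'],165).round(1))
E
```

```text
{'time_s': np.float64(0.0), 'joints': array([-1.425,  0.313,  1.498, -0.   ,  1.331, -0.223]), 'dq': array([ 0.   ,  0.002, -0.002,  0.001,  0.   ,  0.   ]), 'tau': array([-0.0000e+00, -4.1227e+01, -2.5974e+01, -0.0000e+00,  4.0000e-03,
        0.0000e+00]), 'eef_pos': array([ 189.206, -489.436,  230.734]), 'ee_rot': array([-0.001,  0.983,  0.183,  0.   ]), 'force': array([ 1.196,  0.267, -0.062]), 'wrist_torque': array([-0.012,  0.022, -0.069]), 'grip_width': np.float64(0.999)}
top [ 502.8   -15.95 1149.51]
plunger_top 0.87 [233.2 268.2] [529.5 141.4 163.9] [529.5 141.2 165. ]
plunger_top 0.23 [249.1 225. ] [616.  125.6  91. ] [608.1 115.7 165. ]
pin_tip 0.45 [243.7 222.4] [619.6 134.6 102.2] [612.6 125.6 165. ]
station 0.91 [300.6 257.6] [558.   25.7  38.7] [551.7  21.  165. ]
cleaner 0.97 [182.  266.2] [532.8 253.3  86.6] [530.6 233.4 165. ]
side [173.37 555.21 738.38]
plunger_top 0.62 [277.9 291.5] [527.3 139.4 165. ] [527.3 139.4 165. ]
pin_tip 0.47 [238.1 289.7] [623.3 134.2 103.6] [579.8 174.9 165. ]
station 0.64 [303.7 310.8] [536.5  56.2  37.7] [470.6 146.8 165. ]
cleaner 0.75 [228.4 403.3] [509.9 286.8  47. ] [452.5 332.6 165. ]
```

View pics/top0.png

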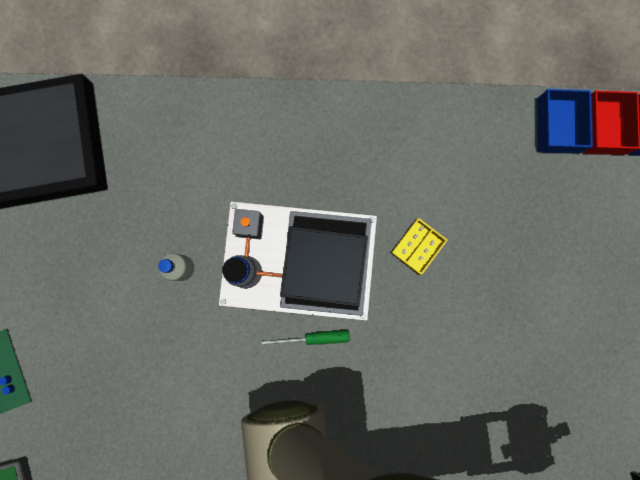

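View pics/side0.png

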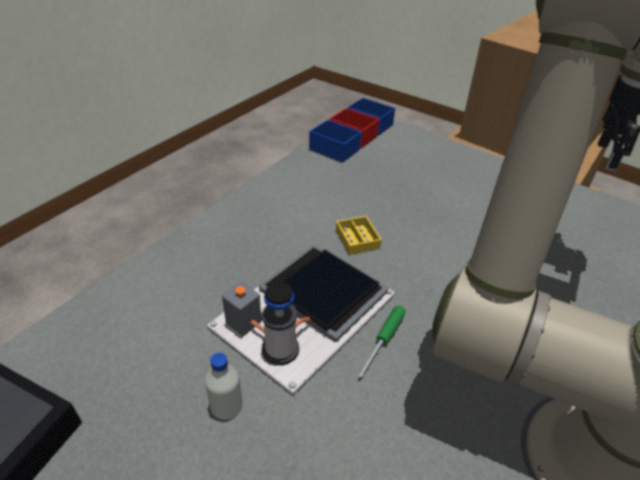

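The top view shows the black knob at about (236,269), the pin at (245,222), and the bottle at (173,267). The side view shows the knob at about (279,293) and the pin at (240,291). Next I refine the knob centre.

```bash
python3 - <<'E'
from h import *
for c,b in(('top',(233,268)),('side',(278,292))):
    im,d=capture(c); P=[]
    for v in range(b[1]-30,b[1]+31):
        for u in range(b[0]-30,b[0]+31):
            if d[v,u]>0:
                p=at_d(c,(u,v),d[v,u])
                if 161<p[2]<170 : P.append(p)
    P=np.array(P); print(c,len(P),P.mean(0).round(1),P.min(0).round(1),P.max(0).round(1),((P.min(0)+P.max(0))/2).round(1))
E
python3 -m crank '{"dp":[[0,5,0.5],[1,4.8,0.5],[2,4.5,0.5],[2,4.5,0.5],[2,4.5,0],[2,4.5,0],[2,4.5,0],[2,4.5,0]],"delta_rot":[[0,0,0],[0,0,0],[0,0,0],[0,0,0],[0,0,0],[0,0,0],[0,0,0],[0,0,0]],"claw":[255,255,255,255,255,255,255,255]}'
```

```text
time_s: 1.35
eef_pos: [319.5, -120.1, 251.6]
ee_rot: [0.0, 0.983, 0.183, 0.0]
force: [1.4, -0.8, 1.2]
grip_width: -0.005Traceback (most recent call last):
  File "<stdin>", line 7, in <module>
  File "h.py", line 12, in at_d
    o,r=ray(cam,px); return o+r*d
        ~~~^^^^^^^^
  File "h.py", line 6, in ray
    m=camera_model(cam);K=np.array([[m['fx'],0,m['cx']],[0,m['fy'],m['cy']],[0,0,1.]])
ValueError: time passes only in moves, steps and waits
```

```bash
sed -i 's/    m=camera_model(cam);/    m=cm(cam);/; s/^import numpy.*/&\nimport functools\ncm=functools.lru_cache(None)(camera_model)/' h.py
python3 - <<'E'
from h import *
for c,b in(('top',(233,268)),('side',(278,292))):
    im,d=capture(c); P=[]
    for v in range(b[1]-30,b[1]+31):
        for u in range(b[0]-30,b[0]+31):
            if d[v,u]>0:
                p=at_d(c,(u,v),d[v,u])
                if 161<p[2]<170 : P.append(p)
    P=np.array(P)
    if len(P): print(c,len(P),P.mean(0).round(1),P.min(0).round(1),P.max(0).round(1),((P.min(0)+P.max(0))/2).round(1))
print(sense()['eef_pos'])
E
```

```text
top 475 [527.4 139.3 164.6] [506.5 116.9 161. ] [548.2 161.6 169.8] [527.3 139.3 165.4]
side 463 [525.8 139.7 164.3] [504.9 116.8 161.1] [549.2 160.1 168.2] [527.1 138.4 164.7]
[ 320.53997712 -117.16624751  251.55310789]
```

```bash
python3 -m crank '{"dp":[[2.6,3.2,0],[2.6,3.2,0],[2.6,3.2,0],[2.6,3.2,0],[2.6,3.2,0],[2.6,3.2,0],[2.6,3.2,0],[2.5,3.2,0],[0,0,-3],[0,0,-3]],"delta_rot":[[0,0,0],[0,0,0],[0,0,0],[0,0,0],[0,0,0],[0,0,0],[0,0,0],[0,0,0],[0,0,0],[0,0,0]],"claw":[255,255,255,255,255,255,255,255,255,255]}'
python3 - <<'E'
from h import *
shot('side','side1');shot('top','top1');print(sense()['eef_pos'])
E
```

```text
time_s: 2.45
eef_pos: [527.1, 134.1, 190.3]
ee_rot: [0.0, 0.983, 0.184, 0.001]
force: [0.6, -0.3, -0.8]
grip_width: 0.001
[524.80325423 133.32368625 187.70305   ]
```

View pics/side1.png

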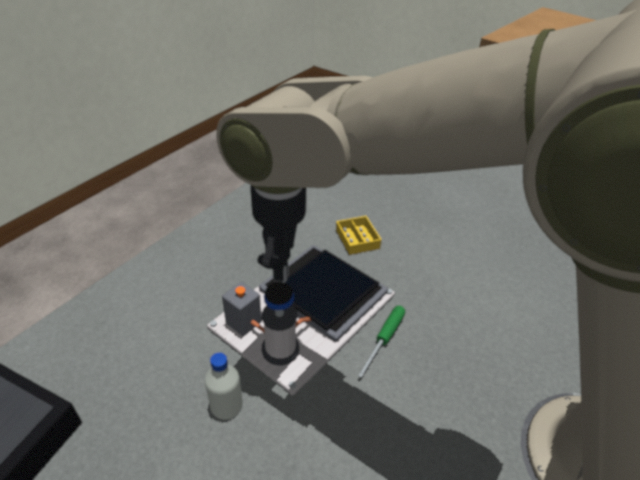

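The closed fingertips are right above the knob, at about (280,282). I correct x and y, then press once with care.

```bash
python3 -m crank '{"dp":[[0.2,0.6,-0.5],[0,0,-1],[0,0,-1],[0,0,-1],[0,0,-1],[0,0,-0.5],[0,0,0]],"delta_rot":[[0,0,0],[0,0,0],[0,0,0],[0,0,0],[0,0,0],[0,0,0],[0,0,0]],"claw":[255,255,255,255,255,255,255]}'; python3 -c "
from h import *
shot('side','side2');s=sense();print(s['eef_pos'],s['force'])"
```

```text
time_s: 3.25
eef_pos: [528.7, 140.0, 141.5]
ee_rot: [0.0, 0.983, 0.183, 0.001]
force: [-1.3, 0.1, 8.6]
grip_width: 0.0
[528.68163465 139.96983578 141.74142907] [-1.71234733  0.50010545  8.61698707]
```

View pics/side2.png

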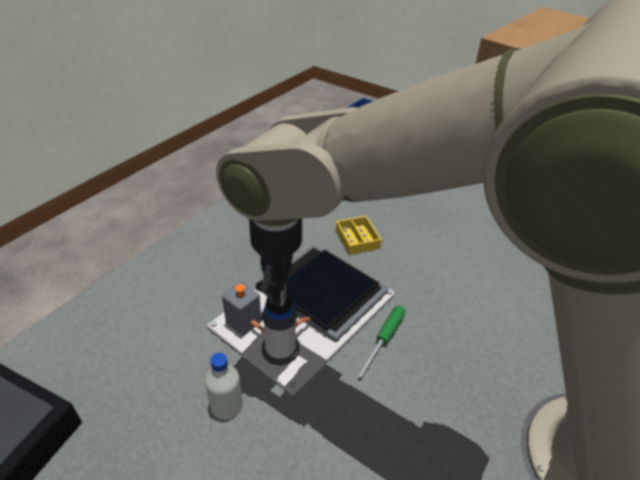

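The knob is most of the way down, with the fingertips at about (281,303) and 8.6 N. The pin at (240,290) has risen a little. I press to the stop.

```bash
python3 -m crank '{"dp":[[0,0,-0.4],[0,0,-0.3],[0,0,0]],"delta_rot":[[0,0,0],[0,0,0],[0,0,0]],"claw":[255,255,255]}'
```

```text
time_s: 3.6
eef_pos: [528.7, 140.0, 135.2]
ee_rot: [0.0, 0.983, 0.183, 0.001]
force: [-2.6, -0.1, 10.6]
grip_width: 0.002
```

```bash
python3 -m crank '{"dp":[[0,0,-0.2],[0,0,0]],"delta_rot":[[0,0,0],[0,0,0]],"claw":[255,255]}'
```

```text
time_s: 3.8
eef_pos: [528.8, 140.0, 134.9]
ee_rot: [0.0, 0.983, 0.183, 0.001]
force: [-8.0, -1.8, 24.4]
grip_width: 0.002
```

The stop is reached: 134.9 mm, with the force jumping to 24 N. Release fully, then stroke again.

```bash
python3 -m crank '{"dp":[[0,0,1],[0,0,1],[0,0,1],[0,0,1],[0,0,0],[0,0,0]],"delta_rot":[[0,0,0],[0,0,0],[0,0,0],[0,0,0],[0,0,0],[0,0,0]],"claw":[255,255,255,255,255,255]}'; python3 -c "
from h import *
im,d=shot('side','side3')
cv2.imwrite('pics/side3c.png',cv2.resize(im[240:380,200:340,::-1],None,fx=4,fy=4))
for r in pinpoint('side','plunger_top')[:1]+pinpoint('side','pin_tip')[:1]: print(r['centre'],r['p'])
"; python3 -m crank '{"dp":[[0,0,-1],[0,0,-1],[0,0,-1],[0,0,-0.9],[0,0,0],[0,0,0]],"delta_rot":[[0,0,0],[0,0,0],[0,0,0],[0,0,0],[0,0,0],[0,0,0]],"claw":[255,255,255,255,255,255]}'
```

```text
time_s: 4.4
eef_pos: [528.0, 140.0, 171.9]
ee_rot: [-0.0, 0.983, 0.183, -0.0]
force: [0.2, 0.1, 0.2]
grip_width: 0.003
[281.4, 293.0] 0.83
[238.6, 289.0] 0.51
time_s: 5.15
eef_pos: [528.8, 140.1, 134.9]
ee_rot: [0.0, 0.983, 0.183, 0.001]
force: [-5.2, -0.8, 21.3]
grip_width: -0.002
```

View pics/side3c.png

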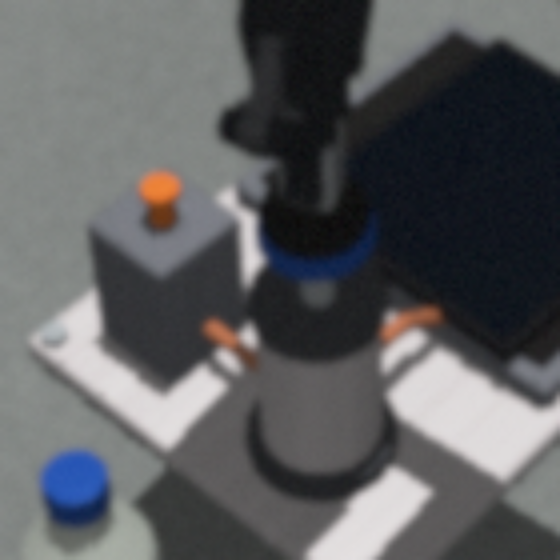

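The crop shows the knob back up under the fingertips (about pixel (281,293)). The pin is raised roughly 1 cm at (240,288). Stroke 2 is now at the bottom, so I carry on.

```bash
python3 -m crank '{"dp":[[0,0,1],[0,0,1],[0,0,1],[0,0,0.9],[0,0,0],[0,0,0]],"delta_rot":[[0,0,0],[0,0,0],[0,0,0],[0,0,0],[0,0,0],[0,0,0]],"claw":[255,255,255,255,255,255]}'; python3 -m crank '{"dp":[[0,0,-1],[0,0,-1],[0,0,-1],[0,0,-0.9],[0,0,0],[0,0,0]],"delta_rot":[[0,0,0],[0,0,0],[0,0,0],[0,0,0],[0,0,0],[0,0,0]],"claw":[255,255,255,255,255,255]}';  python3 -m crank '{"dp":[[0,0,1],[0,0,1],[0,0,1],[0,0,0.9],[0,0,0],[0,0,0]],"delta_rot":[[0,0,0],[0,0,0],[0,0,0],[0,0,0],[0,0,0],[0,0,0]],"claw":[255,255,255,255,255,255]}'; python3 -c "
from h import *
im,d=shot('side','side4')
cv2.imwrite('pics/side4c.png',cv2.resize(im[240:380,200:340,::-1],None,fx=4,fy=4))
"; python3 -m crank '{"dp":[[0,0,-1],[0,0,-1],[0,0,-1],[0,0,-0.9],[0,0,0],[0,0,0]],"delta_rot":[[0,0,0],[0,0,0],[0,0,0],[0,0,0],[0,0,0],[0,0,0]],"claw":[255,255,255,255,255,255]}'
python3 -m crank '{"dp":[[0,0,1],[0,0,1],[0,0,1],[0,0,0.9],[0,0,0],[0,0,0]],"delta_rot":[[0,0,0],[0,0,0],[0,0,0],[0,0,0],[0,0,0],[0,0,0]],"claw":[255,255,255,255,255,255]}'; python3 -c "
from h import *
im,d=shot('side','side5')
cv2.imwrite('pics/side5c.png',cv2.resize(im[240:380,200:340,::-1],None,fx=4,fy=4))
"
```

```text
time_s: 5.75
eef_pos: [528.0, 140.0, 171.8]
ee_rot: [-0.0, 0.983, 0.183, -0.0]
force: [0.2, 0.1, -0.8]
grip_width: 0.001
time_s: 6.35
eef_pos: [528.7, 140.1, 134.9]
ee_rot: [0.0, 0.983, 0.183, 0.001]
force: [-6.3, -1.1, 23.5]
grip_width: -0.002
time_s: 6.95
eef_pos: [527.9, 140.0, 171.7]
ee_rot: [-0.0, 0.983, 0.183, -0.001]
force: [0.5, 0.2, -0.2]
grip_width: -0.001
time_s: 7.6
eef_pos: [528.7, 140.1, 134.9]
ee_rot: [0.0, 0.983, 0.183, 0.001]
force: [-6.2, -1.4, 22.3]
grip_width: 0.006
time_s: 8.2
eef_pos: [527.9, 140.0, 171.7]
ee_rot: [-0.0, 0.983, 0.183, -0.001]
force: [0.4, 0.4, 0.6]
grip_width: 0.003
```

View pics/side4c.png

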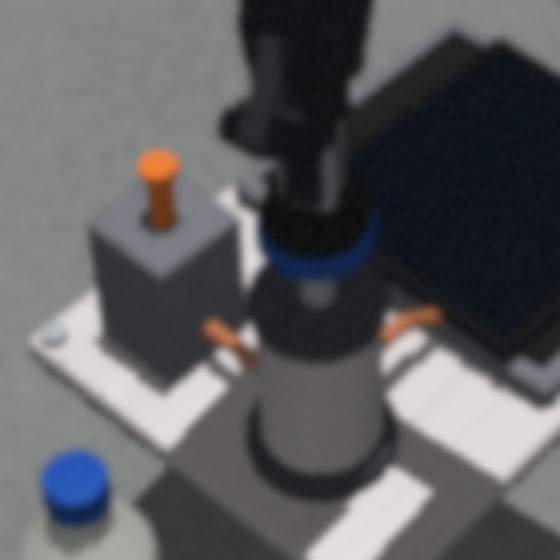

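View pics/side5c.png

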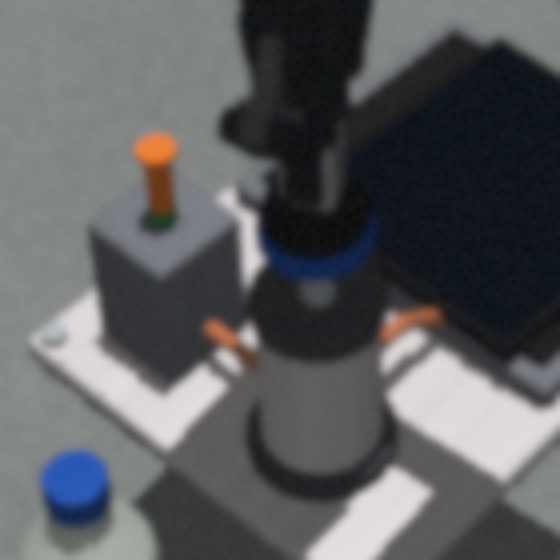

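After three strokes the pin stands about 2.5 cm out. After four its tip is at (239,277) and the green band shows at (240,295). I add one harmless extra stroke, since the first was uneven, then move clear upwards.

```bash
python3 -m crank '{"dp":[[0,0,-1],[0,0,-1],[0,0,-1],[0,0,-0.9],[0,0,0],[0,0,0]],"delta_rot":[[0,0,0],[0,0,0],[0,0,0],[0,0,0],[0,0,0],[0,0,0]],"claw":[255,255,255,255,255,255]}'
python3 -m crank '{"dp":[[0,0,1],[0,0,1],[0,0,1],[0,0,1],[0,0,4],[0,0,4],[-3,-3,1],[-3,-3,0],[-3,-3,0],[-3,-3,0]],"delta_rot":[[0,0,0],[0,0,0],[0,0,0],[0,0,0],[0,0,0],[0,0,0],[0,0,0],[0,0,0],[0,0,0],[0,0,0]],"claw":[255,255,255,255,255,255,255,255,255,255]}'
python3 -m crank '{"dp":[[-2,-4,0],[-2,-4,0],[-2,-4,0],[0,0,0],[0,0,0]],"delta_rot":[[0,0,0],[0,0,0],[0,0,0],[0,0,0],[0,0,0]],"claw":[255,255,255,255,255]}'
python3 -c "
from h import *
for c in ('side','top'):
    im,d=shot(c,c+'6')
    if c=='side': cv2.imwrite('pics/side6c.png',cv2.resize(im[240:380,200:340,::-1],None,fx=4,fy=4))
    h=cv2.cvtColor(im,cv2.COLOR_RGB2HSV); m=(h[...,0]>4)&(h[...,0]<20)&(h[...,1]>200)&(h[...,2]>190)&(d>0)
    b=(slice(265,300),slice(225,255)) if c=='side' else (slice(205,240),slice(230,262))
    P=np.array([at_d(c,(u+b[1].start,v+b[0].start),d[b][v,u]) for v,u in zip(*np.nonzero(m[b]))])
    print(c,len(P),P.max(0) if len(P) else '')
    for r in pinpoint(c,'plunger_top')[:1]:
        u,v=np.round(r['centre']).astype(int); print(r['p'],at_d(c,r['centre'],np.median(d[v-2:v+3,u-2:u+3])).round(1))
s=sense();print(s['eef_pos'],s['force'],s['time_s'])"
```

```text
time_s: 8.85
eef_pos: [528.7, 140.1, 134.9]
ee_rot: [0.0, 0.983, 0.183, 0.001]
force: [-5.9, -1.0, 23.2]
grip_width: -0.002
time_s: 9.85
eef_pos: [406.5, 19.3, 262.9]
ee_rot: [-0.0, 0.983, 0.184, -0.001]
force: [-0.1, -0.5, 0.5]
grip_width: -0.002
time_s: 10.35
eef_pos: [347.8, -100.4, 263.1]
ee_rot: [-0.0, 0.983, 0.182, -0.0]
force: [-0.6, 0.8, -0.0]
grip_width: -0.001
side 0 
0.63 [510.6 288.6  46.7]
top 52 [628.12735363 139.41148896 137.68783025]
0.6 [536.5 136.8 163.8]
[348.56331645 -98.94379867 263.14482775] [ 0.80474791  0.4432793  -0.07063218] 10.55
```

View pics/side6c.png

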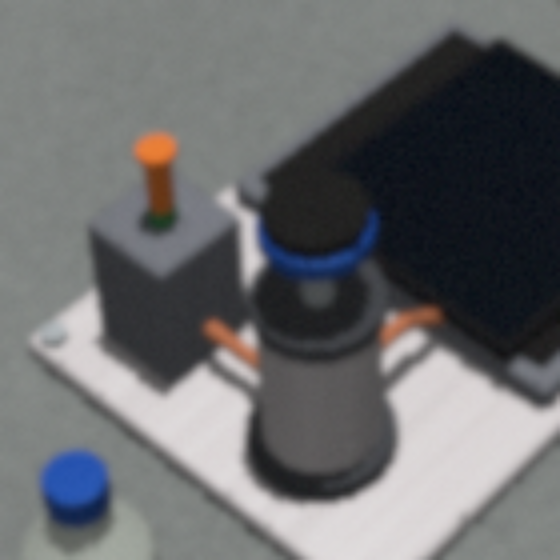

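View pics/side6.png

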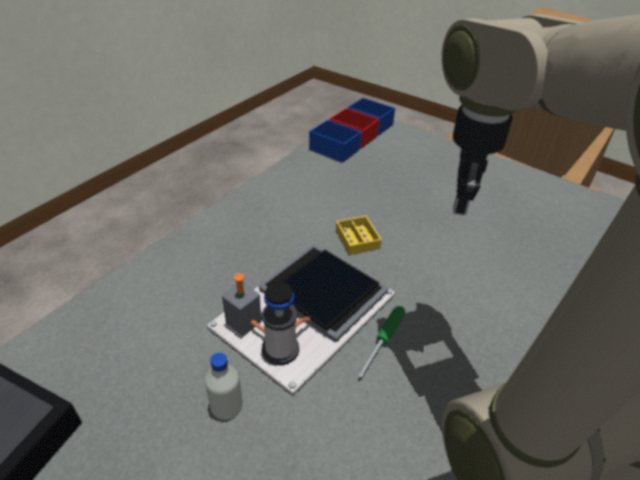

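View pics/top6.png

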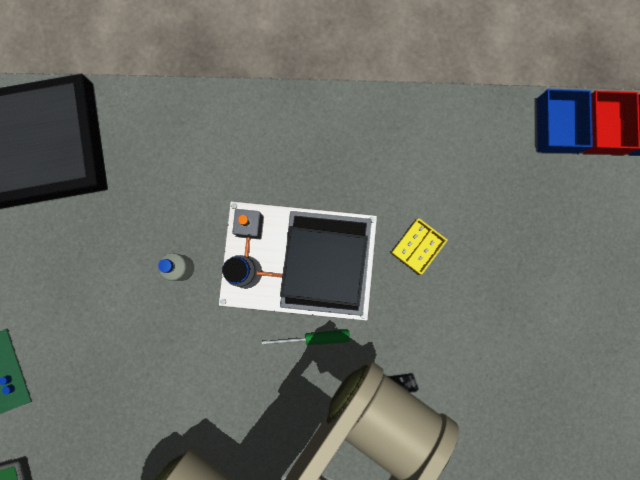

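The knob is up at (279,293) and the pin is fully out, with its tip at (239,277) and the green band at (240,295). The bottle, tray, screwdriver and screen are where they were, and the arm is clear. I hand in.

```bash
python3 -c "
from rig import *
print(finish_job())"
```

```text
the job is handed in; nothing more can be done
None
```

The orange pin is fully out with its green band showing, the knob is up, and the arm is clear. I handed the job in after about 10.6 s of robot time.

- **Strokes:** I pressed the black top with the closed fingertips for five full strokes, each down to the stop at 134.9 mm and about 21–24 N. The tip rose clear to about 172 mm after each of the first four strokes, and I withdrew after the fifth. The first downstroke was made in three pushes. The green band showed after the fourth stroke, and I added the fifth as a harmless margin.
- **Final checks:** The highest orange pixel in the top camera's depth was about 138 mm, against 134 mm expected, which is within noise. The knob top read 164 mm, which is up. The force on the tool was about 0 N. In the pictures, the screen, bottle, tray and screwdriver have not moved.
- **Checks that failed or disagreed:** In the last side view the network put the knob top on the cleaner bottle, so I ignored it. My colour test found no pin pixels in that view. The side picture itself clearly shows the knob up and the green band.

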